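# Switch the bench suction from the slot hood to the funnel

## Robot

A 7-joint arm with a two-finger parallel gripper is mounted at the origin on the work surface. World frame = base frame: x ahead of the robot, y to its left, z up, the work surface at z = 0. Lengths are in m, angles in rad, forces in N, time in s.
With the tool pointing down it reaches from about 0.4 to 0.85 m from the base axis. Payload 10.4 kg.
Tool frame: the origin (TCP) lies between the finger pads; the fingertips stand 11 mm ahead of it and the grasp point (between the pads) lies 8 mm behind it; z points along the fingers, y is the line along which they close (so a half turn about z gives the same grasp; the last joint's range is limited). The gripper opens to 87 mm and grips with 3 to 60 N. Pads are 19 mm wide; open, the fingers measure 117 mm over their backs; the gripper's body (75 mm by 190 mm) begins 51 mm behind the grasp point.
Start: joints at [-1.134, 0.332, -0.065, 1.46, 0.022, 1.35, -0.088], TCP at [0.277, 0.56, 0.234] pointing down, gripper open.
Joint ranges: [-2.6, 2.6], [-0.5, 2.12], [-1.47, 1.34], [0.16, 2.42], [-1.27, 4.41], [0.06, 2.06], [-2.6, 2.6]. Speed limits (rad/s): [2.22, 2.22, 2.79, 2.79, 3.14, 3.14, 3.14].

## Interface

Orientations are given as a unit quaternion [x, y, z, w].
In Python, from workcell import robot gives the robot as it stands. The module is installed in compiled form; this text tells all that it offers.
- The arm moves only by the shell command python3 -m jog 'ROWS' [OPENING] [FORCE]. ROWS is JSON, a list of rows, each a list of 4 numbers: the shift along the tool's x, y, z in mm, then the turn about the tool's z in degrees. A call has 1 to 12 rows; each row shifts and turns the commanded pose from where the row before left it, along the tool's axes as they then stand; what a row does not reach is not made up. A row lasts 1/10 s, in which the tool goes at most 50 mm and 8.59 degrees, less where a joint would pass 70% of its speed; a pose out of reach is approached as far as the arm can. A call is refused whole if a number of a shift passes 50 or a number of a turn 8.59, either way. A call with a gripper value outside its range is refused whole. OPENING is the opening, from 0 (shut) to 1 (fully open), set as the call begins (- or left out, the last holds). The fingers move at their own pace and stop on an object; FORCE is the grip in N (left out, the last holds). Time passes only in rows, so rows that do not move let the fingers close. It gives the time, the measured TCP pose, the force, the opening and the grip force at its end, in the units of the state.
- robot.get_state(): the state, without advancing time (a new reading comes with each control period).
- robot.grab_frame(name): name is "scene" or "top"; returns the picture (400x640x3 uint8, red, green, blue); there is no depth.
- robot.camera_info(name): a dict with "mtx" (3x3 intrinsics, pixels), "k1" (the pictures are not rectified: a ray, as slopes to the right and down, at radius r is drawn at 1 + k1 r^2 times it, then the intrinsics apply), "extrinsics" (4x4, takes a point from camera to world coordinates). Camera axes: x right, y down, z forward; pixel columns grow to the right and rows downward; lengths in m; the calibration is good to about 2 mm. A picture is of the moment at which its call begins. camera_info takes no time and is no camera call.
- robot.close_job(): hands the job in; it is judged then, once.
The state is a dict: "t": time; "q": joint angles; "joint_velocities": joint speeds; "joint_efforts": joint torques, N m; "position": TCP position; "eef_rot": TCP orientation; "wrist_force": force on the tool from outside, world axes, zero at the start; "moment": the same for the moment, N m; "finger_gap": opening from 0.0 (shut) to 1.0 (fully open); "finger_force": force on a finger pad.
Only numpy, scipy, OpenCV 4.12 (cv2) and the standard library are available. Lean on these libraries where they do the work, as an engineer would, in place of code of your own. Each camera call takes 0.05 s, during which the arm holds its last target. There are 200 camera calls.

## Task

Switch the jeweller's bench suction from the flat slot hood to the round funnel: first pull the knob of the funnel's slide gate all the way out until it snaps open, and only after that push the knob of the slot hood's gate fully home, so that the fan is never left with all the gates shut. Leave the narrow tube's gate shut, and do not disturb the jar, the hammer or the anvil.

Things in the scene. Friction and masses are not known exactly. Their poses are not given: they have to be found in the camera images.
- manifold: Grey painted suction box 100 x 370 x 50 mm (x, y, z) fixed on the bench, with the three gates on top. Origin: centre of its underside; its -x side, towards the robot, is where the knobs stand out.
- funnel_gate: Aluminium slide gate, flat body 90 x 70 x 16 mm, bolted on the manifold's top, carrying a round flared aluminium funnel (66 mm mouth, 44 mm high, up to 110 mm above the bench). Origin: centre of its underside, 50 mm above the bench; its -x axis is the way its knob pulls out, y runs along the manifold, z up. One of three such gates 115 mm apart in a row, whose order differs each time.
- funnel_knob (a point): Centre of the black turned knob of the funnel gate, 58 mm above the bench: 26 mm diameter, 22 mm long (axis along the gate's x), on a 10 mm steel stem in front of the gate. Axes as the gate's; pulling out is along -x. The knob's centre is 44 mm in front of the gate's front face when home and 80 mm when out. Nothing stands beneath or beside it.
- funnel_slide (a joint): Slide of the funnel gate, m: 0 = knob fully home (gate shut), 0.036 = knob fully out (gate open). A sprung detent resists leaving either end (about 8 N at worst) and past mid-travel snaps the slide on to the other end, where it stays. Starts shut.
- hood_gate: Aluminium slide gate, flat body 90 x 70 x 16 mm, bolted on the manifold's top, carrying a flat rectangular slot hood (34 x 92 mm, long way along y, 50 mm high). Origin: centre of its underside, 50 mm above the bench; its -x axis is the way its knob pulls out, y runs along the manifold, z up. One of three such gates 115 mm apart in a row, whose order differs each time.
- hood_knob (a point): Centre of the black turned knob of the hood gate, 58 mm above the bench: 26 mm diameter, 22 mm long (axis along the gate's x), on a 10 mm steel stem in front of the gate. Axes as the gate's; pulling out is along -x. The knob's centre is 44 mm in front of the gate's front face when home and 80 mm when out. Nothing stands beneath or beside it.
- hood_slide (a joint): Slide of the hood gate, m: 0 = knob fully home (gate shut), 0.036 = knob fully out (gate open). A sprung detent resists leaving either end (about 8 N at worst) and past mid-travel snaps the slide on to the other end, where it stays. Starts open.
- tube_gate: Aluminium slide gate, flat body 90 x 70 x 16 mm, bolted on the manifold's top, carrying a plain narrow upright tube (22 mm diameter, 50 mm high). Origin: centre of its underside, 50 mm above the bench; its -x axis is the way its knob pulls out, y runs along the manifold, z up. One of three such gates 115 mm apart in a row, whose order differs each time.
- tube_knob (a point): Centre of the black turned knob of the tube gate, 58 mm above the bench: 26 mm diameter, 22 mm long (axis along the gate's x), on a 10 mm steel stem in front of the gate. Axes as the gate's; pulling out is along -x. The knob's centre is 44 mm in front of the gate's front face when home and 80 mm when out. Nothing stands beneath or beside it.
- tube_slide (a joint): Slide of the tube gate, m: 0 = knob fully home (gate shut), 0.036 = knob fully out (gate open). A sprung detent resists leaving either end (about 8 N at worst) and past mid-travel snaps the slide on to the other end, where it stays. Starts shut.
- jar: Loose glass jar with white lid, 70 mm diameter, 85 mm high. Origin: centre of its underside. A bystander.
- hammer: Loose hammer lying on the bench, 220 mm long, handle to its -x. A bystander.
- anvil: Loose small steel bench anvil, about 105 x 45 x 42 mm with its horn to +x. Origin: centre of its underside. A bystander.

How it is judged:
On the way, in this order (a step that is already met when the one before it is completed fails the run):
1. the funnel's knob is pulled fully out (32 mm or more of 36) while the slot hood's gate is still open (value of joint funnel_slide above 0.032 m and value of joint hood_slide above 0.03 m), for 0.2 s.
2. the slot hood's knob is pushed fully home (within 4 mm), the funnel's still out (value of joint funnel_slide above 0.032 m and value of joint hood_slide below 0.004 m), for 0.2 s.
At the end, for the whole second after the job is handed in: The funnel's slide is out at 32 mm or more, the slot hood's and the tube's slides are home within 4 mm, the funnel's and hood's slides at rest, and the jar, hammer and anvil within 30 mm of where they started (all of step 2 and value of joint tube_slide below 0.004 m and velocity of joint funnel_slide between -0.01 and 0.01 m/s and velocity of joint hood_slide between -0.01 and 0.01 m/s and not (distance of jar from where it was at the start of the episode above 0.03 m) and not (distance of hammer from where it was at the start of the episode above 0.03 m) and not (distance of anvil from where it was at the start of the episode above 0.03 m)); the robot touches nothing.
It fails at once if the funnel's and the slot hood's gates are both shut (value of joint each of funnel_slide, hood_slide below 0.01 m).
It fails at once if the narrow tube's gate is opened (10 mm or more) (value of joint tube_slide above 0.01 m).
It fails at once if the jar, the hammer or the anvil is pushed more than 30 mm (distance of any of jar, hammer, anvil from where it was at the start of the episode above 0.03 m).
It also fails if it takes over 43 s, if anything falls off the work surface, if the arm or the gripper's body presses on something with over 40 N, if the wrist force passes 120 N, or if a joint passes its speed limit or range.

## Working session

There is one attempt and no reset: what is moved stays moved. The work goes in short steps, Python scripts to look and compute and a shell command to move; the robot and the scene stay as the last step left them, time stands still between calls to the robot, and variables do not carry over. Pictures are saved under pics/ and viewed, at most 10 in all, crops included, and the job is handed in when it is done.

```bash
mkdir -p pics; python3 - <<'E'
from workcell import robot
import cv2
for n in("scene","top"):
    cv2.imwrite(f"pics/{n}0.png",robot.grab_frame(n)[:,:,::-1]); c=robot.camera_info(n); print(n,c)
s=robot.get_state();print(s)
E
```

```text
scene {'mtx': array([[437.32328433,   0.        , 316.18578106],
       [  0.        , 437.32328433, 190.5930044 ],
       [  0.        ,   0.        ,   1.        ]]), 'k1': -0.12389616316352658, 'extrinsics': array([[-0.65346165,  0.64242242, -0.40035148,  1.08420088],
       [ 0.75690843,  0.54839626, -0.35545911,  0.44901455],
       [-0.00880365, -0.53530831, -0.84461086,  1.12947571],
       [ 0.        ,  0.        ,  0.        ,  1.        ]])}
top {'mtx': array([[375.95612855,   0.        , 324.50275105],
       [  0.        , 375.95612855, 198.04820695],
       [  0.        ,   0.        ,   1.        ]]), 'k1': -0.009092874426418627, 'extrinsics': array([[ 0.01642749, -0.98742195,  0.1572515 ,  0.38298015],
       [-0.99981875, -0.01470867,  0.01208794, -0.00811123],
       [-0.00962294, -0.15742158, -0.98748461,  1.07711433],
       [ 0.        ,  0.        ,  0.        ,  1.        ]])}
{'t': 0.1, 'q': array([-1.13357777,  0.33281877, -0.06468385,  1.46084868,  0.02161714,
        1.34988123, -0.08851183]), 'joint_velocities': array([-0.00093535, -0.00044062,  0.0005206 , -0.00177019, -0.0004062 ,
        0.0002662 ,  0.00120607]), 'joint_efforts': array([ 9.46139517e-04, -6.24547148e+01,  2.42370134e-02, -3.90718138e+01,
       -6.13460178e-02,  3.64597770e-02,  8.96815141e-05]), 'position': array([0.27723844, 0.55978616, 0.23283127]), 'eef_rot': array([ 2.27891239e-01,  9.73686390e-01, -6.21200234e-04, -1.05537102e-04]), 'wrist_force': array([-1.35917583, -1.01669006,  0.56470452]), 'moment': array([-0.02347337, -0.011471  , -0.03434221]), 'finger_force': 0.0, 'finger_gap': 1.0015219707401157}
```

View pics/scene0.png

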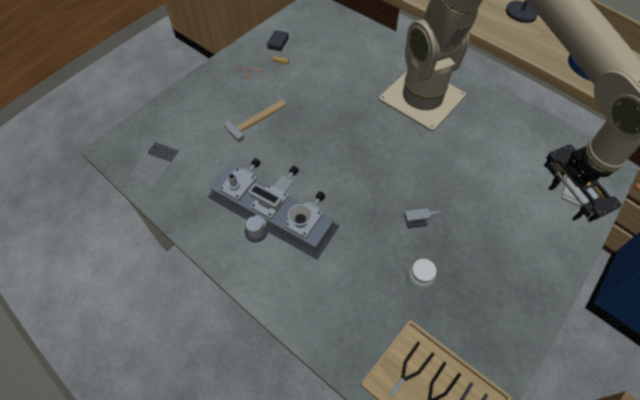

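View pics/top0.png

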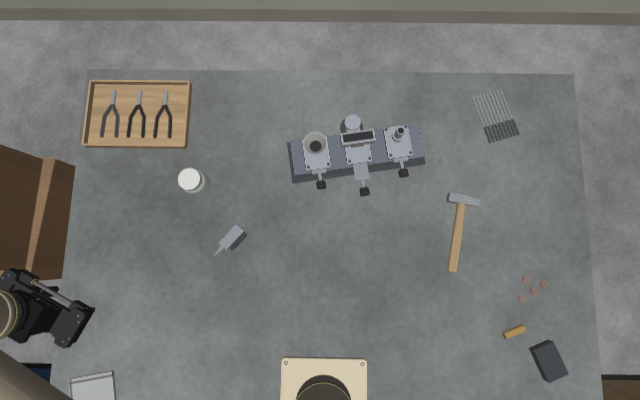

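The top view shows the funnel knob near (321,184), the hood knob (out) near (364,191) and the tube knob near (403,173). The jar is at (190,180), the anvil at (232,238) and the hammer at (460,230), all clear of the knobs. Next I'll get knob positions from black masks in both views.

```bash
cat > h.py <<'E'
from workcell import robot
import cv2, numpy as np
def ray(n,u,v):
    c=robot.camera_info(n); d=np.array([c['k1'],0,0,0,0.])
    p=cv2.undistortPoints(np.array([[[u,v]]],float),c['mtx'],d)[0,0]
    E=c['extrinsics']; return E[:3,3],E[:3,:3]@np.r_[p,1]
def onz(n,u,v,z):
    o,d=ray(n,u,v); return o+d*(z-o[2])/d[2]
def tri(a,b):
    A=np.zeros((3,3));B=np.zeros(3)
    for o,d in(a,b):
        d=d/np.linalg.norm(d);P=np.eye(3)-np.outer(d,d);A+=P;B+=P@o
    return np.linalg.solve(A,B)
def blob(im,u,v,r=11,th=45):
    g=im.max(2).astype(float);u0,v0=u-r,v-r
    w=g[v0:v+r+1,u0:u+r+1]; m=(w<th).astype(np.uint8)
    k,l,s,c=cv2.connectedComponentsWithStats(m)
    if k<2:return None,w.min()
    i=1+s[1:,4].argmax(); return c[i]+[u0,v0],s[i]
E
python3 - <<'E'
from h import *
I={n:robot.grab_frame(n) for n in("scene","top")}
K={'funnel':((320,196),(321,184)),'hood':((294,171),(364,191)),'tube':((256,163),(403,173))}
P={}
for k,(s,t) in K.items():
    a,sa=blob(I['scene'],*s);b,sb=blob(I['top'],*t)
    print(k,a,sa,b,sb)
    p=tri(ray('scene',*a),ray('top',*b));P[k]=p
    print(p.round(4),onz('scene',*a,.06).round(4),onz('top',*b,.06).round(4))
d=P['tube']-P['funnel'];print(np.hypot(*d[:2]),np.degrees(np.arctan2(d[0],-d[1])))
t=cv2.resize(I['top'][110:210,270:440],None,fx=4.5,fy=4.5,interpolation=cv2.INTER_CUBIC)
cv2.imwrite('pics/c1.png',t[:,:,::-1])
E
```

```text
funnel [320.26086957 195.63043478] [ 7  7  9  9 46] None 45.0Traceback (most recent call last):
  File "<stdin>", line 8, in <module>
TypeError: Value after * must be an iterable, not NoneType
```

```bash
python3 - <<'E'
from h import *
I={n:robot.grab_frame(n) for n in("scene","top")}
K={'funnel':((320,196),(321,184)),'hood':((294,171),(364,191)),'tube':((256,163),(403,173))}
P={}
for k,(s,t) in K.items():
    a,sa=blob(I['scene'],*s,th=60);b,sb=blob(I['top'],*t,r=9,th=62)
    print(k,a,sa,b,sb)
    p=tri(ray('scene',*a),ray('top',*b));P[k]=p
    print(p.round(4),onz('scene',*a,.06).round(4),onz('top',*b,.06).round(4))
d=P['tube']-P['funnel'];print(np.hypot(*d[:2]),np.degrees(np.arctan2(d[0],-d[1])))
t=cv2.resize(I['top'][110:210,270:440],None,fx=4.5,fy=4.5,interpolation=cv2.INTER_CUBIC)
cv2.imwrite('pics/c1.png',t[:,:,::-1])
E
```

```text
funnel [320.22641509 195.67924528] [ 7  7  9  9 53] [320.92307692 184.61538462] [ 5  6  9  8 65]
[0.582  0.0163 0.0566] [0.5828 0.0191 0.06  ] [0.5823 0.0148 0.06  ]
hood [293.96078431 169.94117647] [ 7  6  9  9 51] [363.92063492 191.25396825] [ 5  6  9  8 63]
[ 0.5648 -0.1022  0.0578] [ 0.5651 -0.0993  0.06  ] [ 0.5654 -0.1035  0.06  ]
tube [255.61702128 162.34042553] [ 6  7  9  8 47] [402.93846154 172.53846154] [ 5  5  9  8 65]
[ 0.6192 -0.2104  0.0573] [ 0.6197 -0.2071  0.06  ] [ 0.6196 -0.2114  0.06  ]
0.22970718773187113 9.320668719752188
```

View pics/c1.png

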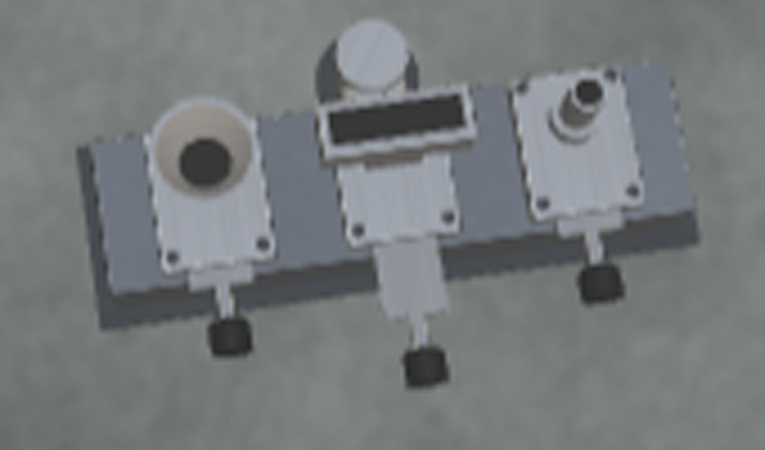

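The crop shows the funnel on the left with its knob home, the hood in the middle with its knob out, and the tube on the right with its knob home. The two views agree: gate yaw is about 9.3°, the funnel knob is at (0.582, 0.016) and the hood knob at (0.565, -0.103). I'll turn first so that tool y lies along gate y, then travel.

```bash
python3 -m jog '[[0,0,0,-7.14],[0,0,0,-7.14],[0,0,0,-7.14],[0,0,0,-7.14],[0,0,0,-7.14],[-14,-40,0,0],[-14,-40,0,0],[-14,-40,0,0],[-14,-40,0,0],[-14,-40,0,0],[-14,-40,0,0],[0,0,0,0]]' 0.8 40
cat > go.py <<'E'
import sys
from h import *
from scipy.spatial.transform import Rotation as R
s=robot.get_state();r=R.from_quat(s['eef_rot']);M=r.as_matrix()
T=np.array(eval(sys.argv[1]))
print('shift mm',(M.T@(T-s['position'])*1e3).round(1),'pos',s['position'].round(4),'yang',np.degrees(np.arctan2(M[1,1],M[0,1])).round(2),'z',M[:,2].round(3),'F',s['wrist_force'].round(1),s['finger_gap'],s['q'].round(2),s['t'])
E
python3 go.py '[.582,.016,.15]'
```

```text
t: 1.5
position: [0.4029, 0.3313, 0.2339]
eef_rot: [-0.077, 0.997, -0.001, 0.001]
wrist_force: [0.4, 0.5, 0.6]
finger_gap: 0.798
finger_force: 0.0
shift mm [-128.3 -339.    84.6] pos [0.4029 0.3313 0.2339] yang 98.86 z [ 0.002 -0.001 -1.   ] F [0.4 0.5 0.6] 0.7977424130326529 [-0.77  0.1  -0.01  1.73  0.    1.3   0.95] 1.5
```

```bash
python3 -m jog '[[-13,-34,8,-0.5],[-13,-34,8,0],[-13,-34,8,0],[-13,-34,8,0],[-13,-34,8,0],[-13,-34,8,0],[-13,-34,8,0],[-13,-34,8,0],[-12,-34,8,0],[-12,-33,8,0],[0,0,0,0],[0,0,0,0]]'
python3 go.py '[.582,.016,.05]'
```

```text
t: 2.7
position: [0.5831, 0.0245, 0.1531]
eef_rot: [-0.085, 0.996, 0.0, -0.0]
wrist_force: [-0.0, 0.3, 0.1]
finger_gap: 0.799
finger_force: 0.0
shift mm [  2.5  -8.2 103.1] pos [0.5831 0.0245 0.1531] yang 99.78 z [-0.001 -0.    -1.   ] F [-0.   0.3  0.1] 0.7988664297949776 [-0.34  0.3   0.27  1.69 -0.09  1.16  1.69] 2.7
```

```bash
python3 -m jog '[[2,-8,10,0.4],[0,0,15,0],[0,0,15,0],[0,0,15,0],[0,0,15,0],[0,0,15,0],[0,0,10,0],[0,0,8,0],[0,0,0,0],[0,0,0,0]]' 0.7
python3 go.py '[.582,.016,.05]'; python3 - <<'E'
from h import *
t=cv2.resize(robot.grab_frame('scene')[140:240,230:370],None,fx=4.5,fy=4.5,interpolation=cv2.INTER_CUBIC)
cv2.imwrite('pics/c2.png',t[:,:,::-1])
E
```

```text
t: 3.7
position: [0.5828, 0.0165, 0.0508]
eef_rot: [-0.082, 0.997, 0.0, 0.0]
wrist_force: [-0.4, 0.7, 0.1]
finger_gap: 0.701
finger_force: 0.0
shift mm [ 0.8 -0.3  0.8] pos [0.5828 0.0165 0.0508] yang 99.45 z [ 0.  0. -1.] F [-0.4  0.7  0.1] 0.7008717086183159 [-0.32  0.41  0.25  1.78 -0.12  0.96  1.72] 3.7
```

View pics/c2.png

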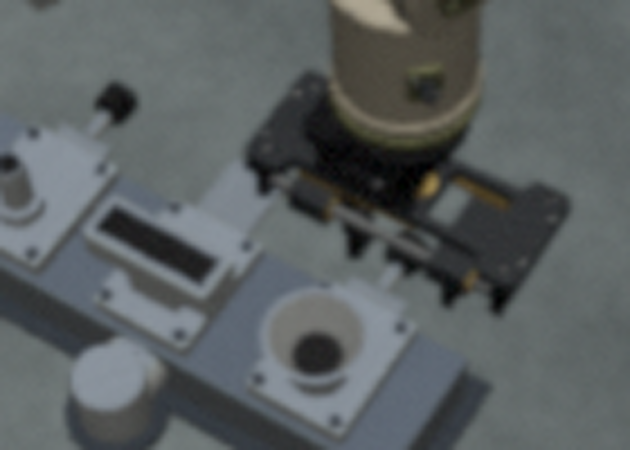

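The crop shows the gripper in front of the funnel gate at about (400,200). Its fingers straddle the stem near (385,275), and the body is clear of the funnel. Closing now.

```bash
python3 -m jog '[[0,0,0,0],[0,0,0,0],[0,0,0,0],[0,0,0,0],[0,0,0,0],[0,0,0,0],[0,0,0,0],[0,0,0,0]]' 0 40
```

```text
t: 4.55
position: [0.5827, 0.0157, 0.0506]
eef_rot: [-0.082, 0.997, -0.0, 0.0]
wrist_force: [1.6, -4.8, -0.7]
finger_gap: 0.283
finger_force: 40.0
```

```bash
python3 -m jog '[[4,0,0,0],[4,0,0,0],[4,0,0,0],[4,0,0,0],[4,0,0,0],[4,0,0,0],[4,0,0,0],[4,0,0,0],[4,0,0,0],[2,0,0,0],[0,0,0,0],[0,0,0,0]]'; python3 go.py '[.547,.010,.05]'
```

```text
t: 5.75
position: [0.547, 0.0099, 0.0507]
eef_rot: [-0.082, 0.997, -0.0, 0.002]
wrist_force: [10.3, -4.7, -9.9]
finger_gap: 0.287
finger_force: 40.0
shift mm [-0.   0.1  0.7] pos [0.547  0.0099 0.0507] yang 99.44 z [ 0.005 -0.    -1.   ] F [10.3 -4.7 -9.9] 0.2868652970770328 [-0.32  0.34  0.26  1.88 -0.11  0.93  1.72] 5.75
```

```bash
python3 -m jog '[[0,0,0,0],[0,0,0,0],[0,0,0,0],[0,0,0,0],[0,0,-10,0],[0,0,-15,0],[0,0,-20,0],[0,0,-20,0],[0,0,-20,0],[0,0,-15,0],[0,0,0,0]]' 0.7; python3 go.py '[.565,-.103,.15]'
```

```text
t: 6.85
position: [0.5463, 0.0104, 0.1533]
eef_rot: [-0.082, 0.997, 0.0, 0.002]
wrist_force: [-0.2, -0.1, 0.9]
finger_gap: 0.703
finger_force: 0.0
shift mm [   0.2 -114.9    3.3] pos [0.5463 0.0104 0.1533] yang 99.45 z [ 0.004  0.001 -1.   ] F [-0.2 -0.1  0.9] 0.7031149197096128 [-0.34  0.22  0.27  1.79 -0.06  1.14  1.69] 6.85
```

```bash
python3 -m jog '[[0,-20,0,0],[0,-20,0,0],[0,-20,0,0],[0,-20,0,0],[0,-20,0,0],[0,-15,0,0],[0,0,0,0],[0,0,0,0]]'; python3 go.py '[.565,-.103,.05]'
python3 - <<'E'
from h import *
I=robot.grab_frame('scene')
t=cv2.resize(I[120:240,210:370],None,fx=4.5,fy=4.5,interpolation=cv2.INTER_CUBIC)
cv2.imwrite('pics/c3.png',t[:,:,::-1])
E
```

```text
t: 7.65
position: [0.5638, -0.1025, 0.1502]
eef_rot: [-0.082, 0.997, 0.0, -0.0]
wrist_force: [-0.3, 0.4, -0.3]
finger_gap: 0.703
finger_force: 0.0
shift mm [ -1.2  -0.7 100.2] pos [ 0.5638 -0.1025  0.1502] yang 99.45 z [-0.001  0.001 -1.   ] F [-0.3  0.4 -0.3] 0.703422984685884 [-0.19  0.28  0.34  1.73 -0.1   1.15  1.92] 7.65
```

View pics/c3.png

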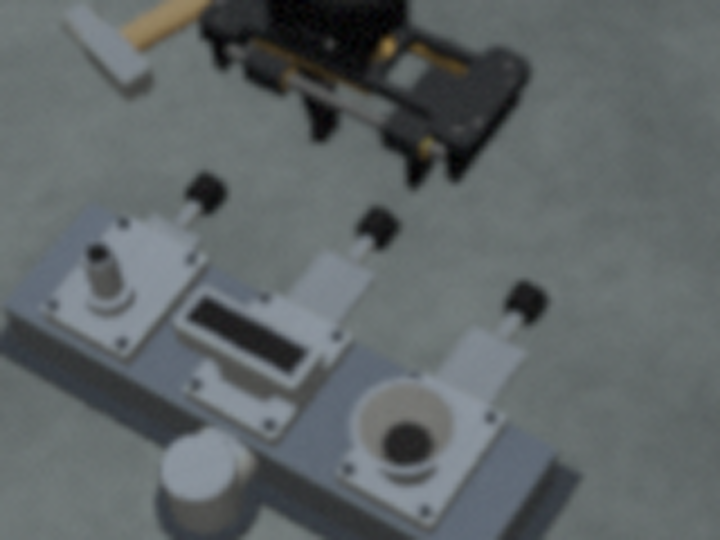

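The crop shows the funnel slide now out (knob at (525,300)), the hood slide still out (knob at (378,227)) and the tube still home (knob at (205,192)). Next I'll grip the hood knob.

```bash
python3 -m jog '[[-1,0,10,0],[0,0,15,0],[0,0,15,0],[0,0,15,0],[0,0,15,0],[0,0,15,0],[0,0,10,0],[0,0,5,0],[0,0,0,0]]' 0.7 &&
python3 -m jog '[[0,0,0,0],[0,0,0,0],[0,0,0,0],[0,0,0,0],[0,0,0,0],[0,0,0,0],[0,0,0,0],[0,0,0,0]]' 0 40; python3 go.py '[.6,-.097,.05]'
```

```text
t: 8.6
position: [0.5646, -0.103, 0.0499]
eef_rot: [-0.082, 0.997, 0.0, -0.0]
wrist_force: [-0.1, 0.2, -0.2]
finger_gap: 0.702
finger_force: 0.0
t: 9.4
position: [0.5651, -0.1037, 0.0507]
eef_rot: [-0.082, 0.997, -0.0, 0.0]
wrist_force: [1.4, -3.6, 0.3]
finger_gap: 0.281
finger_force: 40.0
shift mm [-35.5   0.9   0.7] pos [ 0.5651 -0.1037  0.0507] yang 99.43 z [ 0.001 -0.001 -1.   ] F [ 1.4 -3.6  0.3] 0.28129532992355 [-0.17  0.4   0.32  1.81 -0.15  0.96  1.96] 9.4
```

```bash
python3 -m jog '[[-4,0,0,0],[-4,0,0,0],[-4,0,0,0],[-4,0,0,0],[-4,0,0,0],[-4,0,0,0],[-4,0,0,0],[-4,0,0,0],[-4,0,0,0],[-2,0,0,0],[0,0,0,0],[0,0,0,0]]'; python3 go.py '[.6006,-.097,.05]'
```

```text
t: 10.6
position: [0.6008, -0.0979, 0.0506]
eef_rot: [-0.082, 0.997, -0.0, -0.002]
wrist_force: [-8.5, -5.2, 9.6]
finger_gap: 0.285
finger_force: 40.0
shift mm [0.  1.  0.6] pos [ 0.6008 -0.0979  0.0506] yang 99.39 z [-0.004 -0.001 -1.   ] F [-8.5 -5.2  9.6] 0.2846222428544435 [-0.16  0.47  0.32  1.71 -0.17  0.99  1.95] 10.6
```

The hood knob moved 36 mm and stopped against the end. Release, lift and check.

```bash
python3 -m jog '[[0,0,0,0],[0,0,0,0],[0,0,0,0],[0,0,0,0],[0,0,-10,0],[0,0,-15,0],[0,0,-20,0],[0,0,-25,0],[15,0,-25,0],[25,0,-25,0],[25,0,0,0],[0,0,0,0]]' 0.7
python3 - <<'E'
from h import *
I=robot.grab_frame('scene')
t=cv2.resize(I[120:240,210:370],None,fx=4.5,fy=4.5,interpolation=cv2.INTER_CUBIC)
cv2.imwrite('pics/c4.png',t[:,:,::-1])
E
```

```text
t: 11.8
position: [0.5368, -0.1087, 0.173]
eef_rot: [-0.081, 0.997, 0.0, 0.001]
wrist_force: [0.2, 0.8, 0.3]
finger_gap: 0.702
finger_force: 0.0
```

View pics/c4.png

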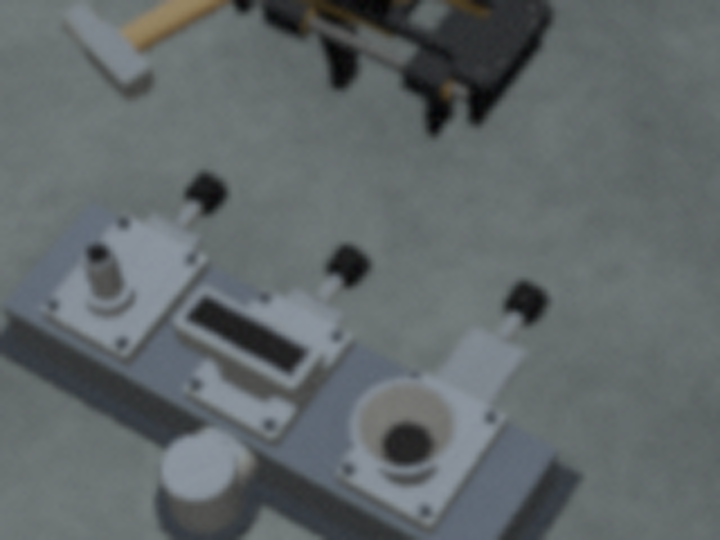

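The crop shows the hood knob home at (348,267), the funnel knob out at (525,300), and the tube knob unmoved at (205,192). The hammer is where it was and the arm is clear.

```bash
python3 -c "
from workcell import robot
print(robot.close_job())"
```

```text
the job is handed in; nothing more can be done
None
```

The job is handed in at about 12 s: I pulled the funnel's gate fully open first, then pushed the slot hood's gate fully home, leaving the tube's gate shut and keeping the arm clear of the jar, hammer and anvil; no verdict was returned.

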